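# Pack the gap beside the organiser

### The job

Pack the gap between the organiser's blue rubber buffer and the walnut end post: stand one or both wooden spacers upright on the bar in the gap, as few or as many as leave a remaining gap that suits the red wedge, and then push the wedge tip down, upright, into what remains, with a spacer bearing against it, well over a centimetre deep until you feel it jam tight. Finish holding the wedge by its head and still pressing it home: do not let go. A spacer you do not need stays in the rack; leave everything else on the bar alone.

Things in the scene. Friction and masses are not known exactly. Their poses are not given: they have to be found in the camera images.
- organiser: Clear plastic organiser with a pull-out drawer, fixed on the bar: 220 (x) x 170 (y) x 95 (z) mm, origin at the centre of its underside. The drawer opens toward its -x, its knob standing out at most 80 mm from the front. From its right side (-y) a blue rubber buffer stands out 30 mm: 30 mm wide along x, 75 mm tall from the bar, centred at x = -30 mm.
- buffer_face (a point): Middle of the outer face of the organiser's buffer, at bar level; axes as the organiser's. The gap starts here and runs toward -y.
- post_face (a point): Middle of the face of the walnut end post that looks at the buffer, at bar level; axes parallel to the organiser's, post body toward -y. The post is fixed, 30 mm wide along x, 40 mm deep along y, 75 mm tall. The gap between post_face and buffer_face (parallel faces, same x) is 22 to 44 mm, different every time.
- rack: Aluminium rack, fixed: base plate 50 (x) x 170 (y) x 6 mm, origin at the centre of its underside. Two slots (walls 30 mm long along x, up to 36 mm above the bar) hold the spacers at y = +60 and +20 mm; a V pocket (walls up to about 46 mm above the bar) holds the wedge at y = -50 mm. Spacers and wedge lift straight up out of it.
- spacer_a: Plain pale wooden spacer board, standing upright in its rack slot: 60 (x) x 12 (y, thickness) x 75 (z) mm, 40 g, origin at the centre of its underside, z up. To be grasped across its 60 mm width; it overhangs the 30 mm wide rack walls, buffer and post by 15 mm at both ends. It stands upright by itself.
- spacer_b: Plain pale wooden spacer board, standing upright in its rack slot: 60 (x) x 12 (y, thickness) x 75 (z) mm, 40 g, origin at the centre of its underside, z up. To be grasped across its 60 mm width; it overhangs the 30 mm wide rack walls, buffer and post by 15 mm at both ends. It stands upright by itself.
- wedge: Red wedge, tip down in the rack, 40 mm wide along x, 70 g. Symmetric taper in y: 5 mm thick at the tip, 25 mm at 80 mm above it, then a straight head (25 x 40 mm) up to 116 mm. Origin: centre of the tip, z up. Grasp the head across the 40 mm. Pushed between upright faces 75 mm tall, it jams where it is as thick as the remaining gap; gaps of 10 to 22 mm suit it.
- jar: Round glass storage jar with steel twist cap, 90 mm diameter, 120 mm tall; a bystander, to be left where it is.
- egg_cup: Teal ceramic egg cup, 50 mm diameter, 60 mm tall; a bystander, to be left where it is.
- garlic_press: Stainless garlic press lying down, about 190 mm long; a bystander, to be left where it is.
- tongs: Aluminium salad tongs lying down, about 250 mm long, 26 mm high; a bystander, to be left where it is.
- mug: White mug, 80 mm diameter, 90 mm tall; a bystander, to be left where it is.
- pepper_mill: Walnut pepper mill, 54 mm diameter, 155 mm tall; a bystander, to be left where it is.
Not all that is in view belongs to the job. What is shaped like the spacer_a but pink or turquoise is not meant.

How it is judged (in metres and radians):
On the way, in this order (a step that is already met when the one before it is completed fails the run):
1. a spacer stands upright on the bar in the gap (((x of spacer_a in the frame of buffer_face between -0.015 and 0.015 m and y of spacer_a in the frame of buffer_face below -0.003 m and y of spacer_a in the frame of post_face above 0.003 m and height (world z) of spacer_a below 0.005 m and angle between spacer_a's own z axis and vertical below 0.12 rad and angle between the x axis of spacer_a and the x axis of organiser, either way round below 0.2 rad) or (x of spacer_b in the frame of buffer_face between -0.015 and 0.015 m and y of spacer_b in the frame of buffer_face below -0.003 m and y of spacer_b in the frame of post_face above 0.003 m and height (world z) of spacer_b below 0.005 m and angle between spacer_b's own z axis and vertical below 0.12 rad and angle between the x axis of spacer_b and the x axis of organiser, either way round below 0.2 rad))), for 0.2 s.
2. the wedge is jammed tip down in the gap (((contact force between wedge and spacer_a above 2 N and contact force between wedge and spacer_b above 2 N) or (contact force between wedge and spacer_a above 2 N and contact force between wedge and post above 2 N) or (contact force between wedge and spacer_a above 2 N and contact force between wedge and organiser above 2 N) or (contact force between wedge and spacer_b above 2 N and contact force between wedge and post above 2 N) or (contact force between wedge and spacer_b above 2 N and contact force between wedge and organiser above 2 N)) and height (world z) of wedge between 0.003 and 0.065 m and angle between wedge's own z axis and vertical below 0.15 rad and x of wedge in the frame of buffer_face between -0.02 and 0.02 m and y of wedge in the frame of buffer_face below 0 m and y of wedge in the frame of post_face above 0 m), for 0.2 s.
At the end, for the whole second after the job is handed in: A spacer stands upright (7 deg) on the bar in the gap (15 mm along x); the other too, or within 15 mm of its start. Wedge gripped (over 5 N), upright (8 deg), at rest, tip 10 mm or more below the gap's top and off the bar, pressing over 2 N on both sides, one a spacer. Bystanders within 30 mm (all of step 2 and ((x of spacer_a in the frame of buffer_face between -0.015 and 0.015 m and y of spacer_a in the frame of buffer_face below -0.003 m and y of spacer_a in the frame of post_face above 0.003 m and height (world z) of spacer_a below 0.005 m and angle between spacer_a's own z axis and vertical below 0.12 rad and angle between the x axis of spacer_a and the x axis of organiser, either way round below 0.2 rad) or (x of spacer_b in the frame of buffer_face between -0.015 and 0.015 m and y of spacer_b in the frame of buffer_face below -0.003 m and y of spacer_b in the frame of post_face above 0.003 m and height (world z) of spacer_b below 0.005 m and angle between spacer_b's own z axis and vertical below 0.12 rad and angle between the x axis of spacer_b and the x axis of organiser, either way round below 0.2 rad)) and ((x of spacer_a in the frame of buffer_face between -0.015 and 0.015 m and y of spacer_a in the frame of buffer_face below -0.003 m and y of spacer_a in the frame of post_face above 0.003 m and height (world z) of spacer_a below 0.005 m and angle between spacer_a's own z axis and vertical below 0.12 rad and angle between the x axis of spacer_a and the x axis of organiser, either way round below 0.2 rad) or distance of spacer_a from where it was at the start of the episode below 0.015 m) and ((x of spacer_b in the frame of buffer_face between -0.015 and 0.015 m and y of spacer_b in the frame of buffer_face below -0.003 m and y of spacer_b in the frame of post_face above 0.003 m and height (world z) of spacer_b below 0.005 m and angle between spacer_b's own z axis and vertical below 0.12 rad and angle between the x axis of spacer_b and the x axis of organiser, either way round below 0.2 rad) or distance of spacer_b from where it was at the start of the episode below 0.015 m) and contact force between the fingers and wedge above 5 N and linear speed of wedge below 0.02 m/s); the arm keeps its last pose, push and grip.
It fails at once if a bystander is moved more than 30 mm (distance of any of jar, egg_cup, garlic_press, tongs, mug, pepper_mill from where it was at the start of the episode above 0.03 m).
It also fails if it takes over 64 s, if anything falls off the work surface, if the arm or the gripper's body presses on something with over 40 N, if the wrist force passes 120 N, or if a joint passes its speed limit or range.

### The arm

A 7-joint arm with a two-finger parallel gripper is mounted at the origin on the work surface. World frame = base frame: x ahead of the robot, y to its left, z up, the work surface at z = 0. Lengths are in m, angles in degrees, forces in N, time in s.
With the tool pointing down it reaches from about 0.35 to 0.9 m from the base axis. Payload 7.2 kg.
Tool frame: the origin (TCP) lies between the finger pads; the fingertips stand 19 mm ahead of it and the grasp point (between the pads) is the TCP; z points along the fingers, y is the direction in which the jaws open and shut (so a half turn about z gives the same grasp; the last joint's range is limited). The gripper opens to 88 mm and grips with 3 to 60 N. Pads are 20 mm wide; open, the fingers measure 115 mm over their backs; the gripper's body (75 mm by 178 mm) begins 61 mm behind the grasp point.
Start: joints at [66.566, 23.554, -0.728, 91.456, 0.321, 64.991, -4.71], TCP at [0.209, -0.589, 0.242] pointing down, gripper open.
Joint ranges: [-169.25, 169.25], [-16.82, 113.86], [-84.01, 82.57], [7.8, 145.47], [-59.2, 239.2], [7.22, 106.19], [-163.78, 163.78]. Speed limits (degrees/s): [136.94, 136.94, 172.46, 172.46, 180, 180, 180].

### API

Orientations are given as a 3x3 rotation matrix whose columns are the frame's x, y, z axes.
In Python, from rig import * gives the robot as it stands.
- The arm moves only by the tool carry_out, never from a script. Its argument "increments" is a list of rows, each an object with "rotation": the turn, a rotation vector about the world's x, y, z in degrees, a list of three; "translation": the shift along the world's x, y, z in cm, a list of three; "grip": the opening, from -1 (shut) to 1 (fully open). In form: [{"rotation": [ax, ay, az], "translation": [tx, ty, tz], "grip": grip}, ...]. A call has 1 to 12 rows; each row shifts and turns the pose as measured when the row begins; what a row does not reach is not made up. A row lasts 1/12 s, in which the tool goes at most 41.7 mm and 7.16 degrees, less where a joint would pass 70% of its speed; a pose out of reach is approached as far as the arm can. A call with a gripper value outside its range is refused whole. The fingers move at their own pace and stop on an object; "grip_force" is the grip in N (left out, the last holds). Time passes only in rows, so rows that do not move let the fingers close. It gives the time, the measured TCP pose, the force and the opening at its end, in the units of the state.
- state(): the state, without advancing time (a new reading comes with each control period).
- snapshot(name): name is "scene" or "top" or "wrist"; returns a dict with "img" (384x512x3 uint8, red, green, blue), "vfov" (degrees; the focal length in pixels is half the picture's height over the tangent of half this angle, whatever the lens; pixels are square), "cx", "cy" (the principal point, pixels), "world_from_camera" (4x4, takes a point from camera to world coordinates). Camera axes: x right, y down, z forward; pixel columns grow to the right and rows downward; lengths in m; the calibration is good to about 2 mm. A picture is of the moment at which its call begins. There is no depth.
- close_job(): hands the job in, once; it reports no verdict.
The state is a dict: "time": time; "q": joint angles; "joint_velocities": joint speeds; "joint_efforts": joint torques, N m; "position": TCP position; "ee_rot": TCP orientation; "contact_force": force on the tool from outside, world axes, zero at the start; "moment": the same for the moment, N m; "grip_width": finger opening in m.
Only numpy, scipy, OpenCV 4.12 (cv2) and the standard library are available. Lean on these libraries where they do the work, as an engineer would, in place of code of your own. Each camera call takes 0.05 s, during which the arm holds its last target. There are 200 camera calls.

## Working session

There is one attempt and no reset: what is moved stays moved. The work goes in short steps, Python scripts to look and compute and a tool call to move; the robot and the scene stay as the last step left them, time stands still between calls to the robot, and variables do not carry over. Pictures are saved under pics/ and viewed, about 8 in all and at most 12, crops included, and the job is handed in when it is done.

Besides the shell and the picture viewer there is one more tool, called after "Call:" by a JSON object that holds its "method" and its "body", one argument or row to a line. carry_out: Moves the arm, as the interface text tells. Its arguments: {"type":"object","properties":{"increments":{"type":"array"},"grip_force":{"type":"number"}},"required":["increments"]}

```bash
mkdir -p pics
cat > h.py <<'E'
from rig import *
import numpy as np, cv2
def snap(n,f):
    s=snapshot(n); np.savez('pics/'+f+'.npz',**{k:np.array(v) for k,v in s.items()})
    cv2.imwrite('pics/'+f+'.png',cv2.cvtColor(s['img'],cv2.COLOR_RGB2BGR)); return s
def load(f): return dict(np.load('pics/'+f+'.npz'))
def foc(s): return 192/np.tan(np.radians(float(s['vfov']))/2)
def px2w(s,u,v,z):
    T=s['world_from_camera']; d=T[:3,:3]@np.array([(u-s['cx'])/foc(s),(v-s['cy'])/foc(s),1]); o=T[:3,3]
    return o+d*(z-o[2])/d[2]
def w2px(s,P):
    T=np.linalg.inv(s['world_from_camera']); p=np.atleast_2d(P)@T[:3,:3].T+T[:3,3]
    return p[:,:2]/p[:,2:]*foc(s)+[float(s['cx']),float(s['cy'])]
E
python3 - <<'E'
from h import *
a=snap('scene','s0'); b=snap('top','t0')
for s in(a,b): print(s['vfov'],s['cx'],s['cy'],np.round(s['world_from_camera'],3).tolist())
st=state(); print(st['time'],st['position'],np.round(st['ee_rot'],3).tolist(),st['grip_width'])
i=cv2.imread('pics/t0.png'); cv2.imwrite('pics/t0b.png',cv2.resize(i,(800,600),interpolation=cv2.INTER_CUBIC))
i=cv2.imread('pics/s0.png'); cv2.imwrite('pics/s0b.png',cv2.resize(i,(800,600),interpolation=cv2.INTER_CUBIC))
E
```

```text
48.79826373429681 254.92143392493577 192.43683934998012 [[0.534, 0.631, -0.563, 1.327], [0.845, -0.385, 0.371, -0.479], [0.017, -0.674, -0.739, 1.025], [0.0, 0.0, 0.0, 1.0]]
45.293370343394976 251.70109657102438 191.1201258415333 [[-0.011, -0.999, 0.043, 0.531], [-1.0, 0.011, 0.013, -0.005], [-0.014, -0.043, -0.999, 1.616], [0.0, 0.0, 0.0, 1.0]]
0.1 [ 0.20872557 -0.58867011  0.24090126] [[0.942, 0.334, -0.001], [0.334, -0.942, 0.001], [-0.0, -0.001, -1.0]] 0.08787826332937963
```

View pics/t0b.png

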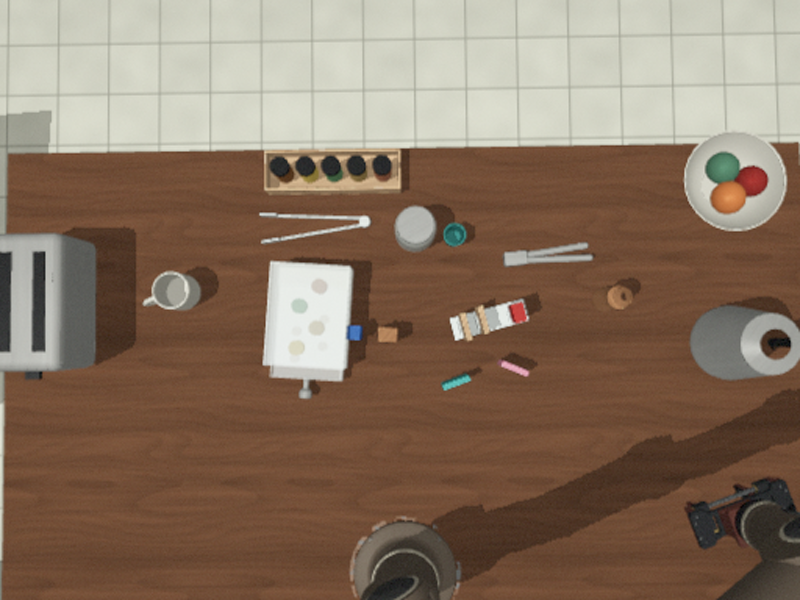

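View pics/s0b.png

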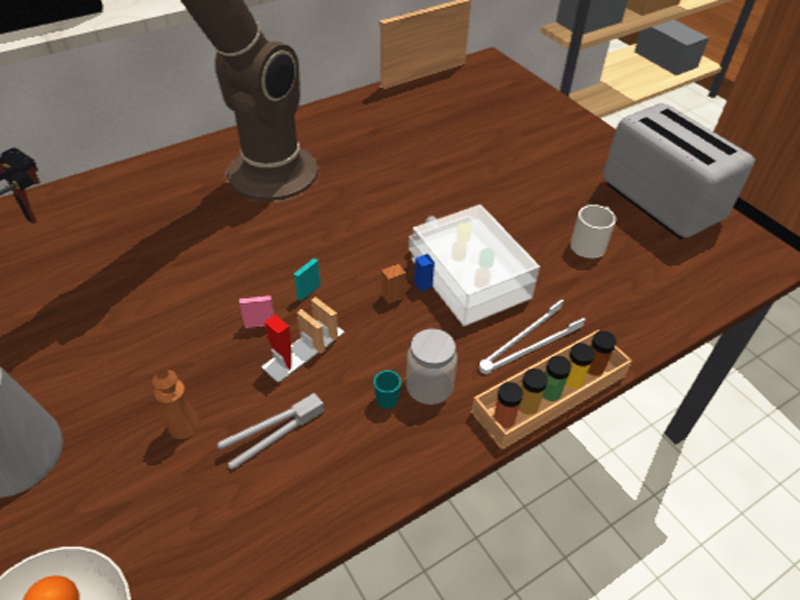

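The top view shows, in the 800x600 picture, the buffer at (354,333), the post at (388,334), spacers at (464,327) and (482,319), and the red wedge at (518,313). The turquoise and pink decoys are at (456,382) and (514,368).

Run:
```python
from h import *
s=load('t0'); k=512/800
for n,u,v,z in [('buf',354,333,.075),('post',388,334,.075),('spA',464,327,.08),('spB',482,319,.08),('wed',518,313,.12),('orgBR',343,381,.095),('orgTR',352,265,.095),('orgTL',270,262,.095),('orgBL',263,366,.095),('knob',306,393,.05),('rackL',455,330,.006),('mill',620,296,.155),('egg',455,234,.06),('jar',415,228,.12),('press',548,254,.02),('tur',456,382,.07),('pink',514,368,.07)]:
    print(n,np.round(px2w(s,u*k,v*k,z),3))
w=snapshot('wrist'); st=state()
E=np.eye(4);E[:3,:3]=st['ee_rot'];E[:3,3]=st['position']
print(w['vfov'],np.round(np.linalg.inv(E)@w['world_from_camera'],3))
```

```text
buf [0.525 0.101 0.075]
post [0.522 0.028 0.075]
spA [ 0.536 -0.134  0.08 ]
spB [ 0.552 -0.173  0.08 ]
wed [ 0.563 -0.243  0.12 ]
orgBR [0.424 0.123 0.095]
orgTR [0.67  0.102 0.095]
orgTL [0.678 0.277 0.095]
orgBL [0.458 0.292 0.095]
knob [0.396 0.208 0.05 ]
rackL [ 0.529 -0.121  0.006]
mill [ 0.595 -0.445  0.155]
egg [ 0.738 -0.12   0.06 ]
jar [ 0.743 -0.032  0.12 ]
press [ 0.696 -0.328  0.02 ]
tur [ 0.418 -0.116  0.07 ]
pink [ 0.447 -0.241  0.07 ]
67.8000569814746 [[-0.001 -0.953 -0.303  0.084]
 [ 1.    -0.001  0.001 -0.001]
 [-0.001 -0.303  0.953 -0.143]
 [ 0.     0.     0.     1.   ]]
```

Call:
{"method": "carry_out", "body": {
  "increments": [
    {"rotation": [0,0,7],"translation": [2.1,3.5,0.4],"grip": 1},
    {"rotation": [0,0,7],"translation": [2.1,3.5,0.4],"grip": 1},
    {"rotation": [0,0,7],"translation": [2.1,3.5,0.4],"grip": 1},
    {"rotation": [0,0,7],"translation": [2.1,3.5,0.4],"grip": 1},
    {"rotation": [0,0,7],"translation": [2.1,3.5,0.4],"grip": 1},
    {"rotation": [0,0,7],"translation": [2.1,3.5,0.4],"grip": 1},
    {"rotation": [0,0,7],"translation": [2.1,3.5,0.4],"grip": 1},
    {"rotation": [0,0,7],"translation": [2.1,3.5,0.4],"grip": 1},
    {"rotation": [0,0,7],"translation": [2.1,3.5,0.4],"grip": 1},
    {"rotation": [0,0,7],"translation": [2.1,3.5,0.4],"grip": 1},
    {"rotation": [0,0,7],"translation": [2.1,3.5,0.4],"grip": 1},
    {"rotation": [0,0,7],"translation": [2.1,3.5,0.4],"grip": 1}
  ]
}}

```text
time: 1.15
position: [0.453, -0.1631, 0.2861]
ee_rot: [[-0.257, 0.967, -0.004], [0.966, 0.257, -0.009], [-0.008, -0.006, -1.0]]
contact_force: [0.5, -0.2, -1.2]
grip_width: 0.0881
```

Call:
{"method": "carry_out", "body": {
  "increments": [
    {"rotation": [0,0,0],"translation": [2.5,3.2,0],"grip": 1},
    {"rotation": [0,0,0],"translation": [2.5,3.2,0],"grip": 1},
    {"rotation": [0,0,0],"translation": [2.5,2.5,0],"grip": 1},
    {"rotation": [0,0,0],"translation": [0,0,0],"grip": 1},
    {"rotation": [0,0,0],"translation": [0,0,0],"grip": 1}
  ]
}}

```text
time: 1.57
position: [0.5323, -0.0606, 0.2874]
ee_rot: [[-0.277, 0.961, -0.0], [0.961, 0.277, -0.006], [-0.006, -0.002, -1.0]]
contact_force: [0.1, -0.3, -0.4]
grip_width: 0.088
```

Run:
```python
from h import *
s=snap('wrist','w1'); print(state()['position'])
i=cv2.imread('pics/w1.png'); cv2.imwrite('pics/w1b.png',cv2.resize(i,(800,600),interpolation=cv2.INTER_CUBIC))
```

```text
[ 0.53216271 -0.06038747  0.28738299]
```

View pics/w1b.png

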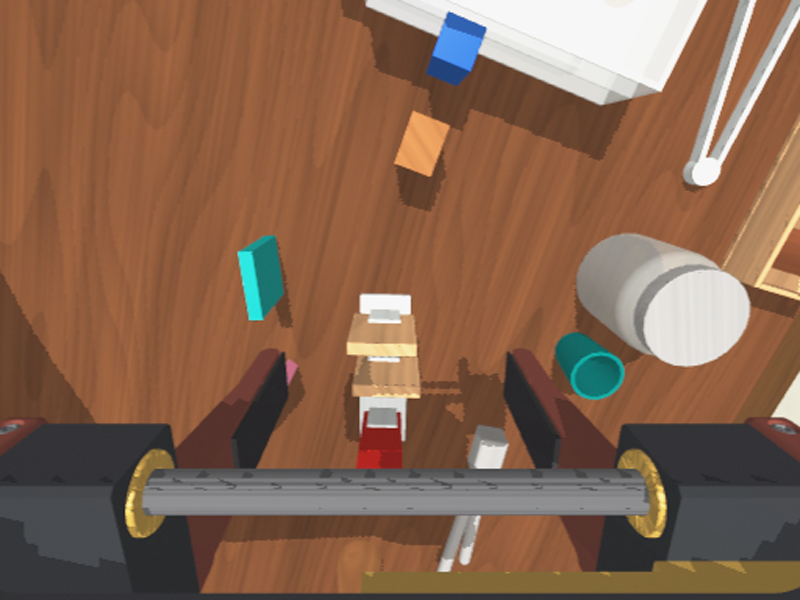

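The wrist view shows the buffer top around (458,50), the post top around (422,140), the spacers at (381,345) and (386,390), and the wedge at (381,440). I'll zoom in for the corners.

Run:
```python
from h import *
i=cv2.imread('pics/w1.png')
a=i[0:120,235:335]; b=i[180:300,205:285]
a=cv2.resize(a,None,fx=5,fy=5,interpolation=cv2.INTER_CUBIC)[:600]
b=cv2.resize(b,None,fx=3.75,fy=5,interpolation=cv2.INTER_CUBIC)
cv2.imwrite('pics/c1.png',np.hstack([a,b]))
```

```text
(no output)
```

View pics/c1.png

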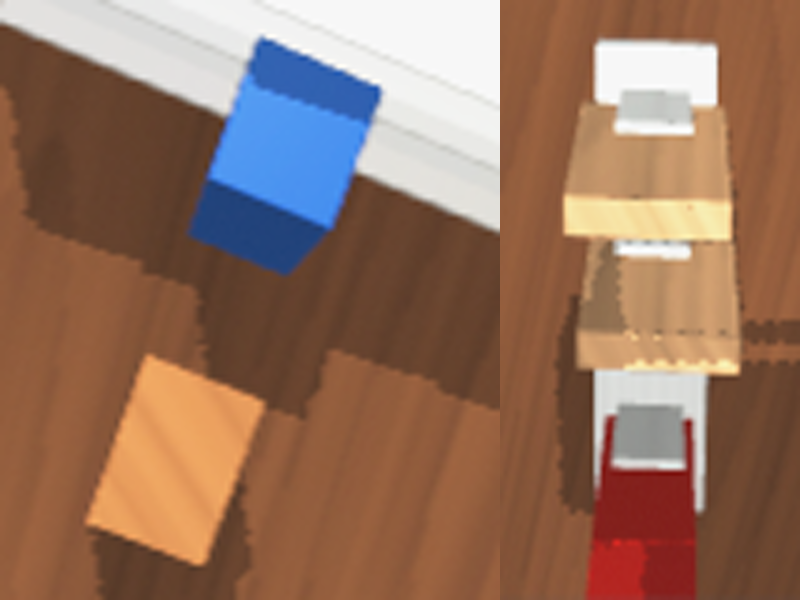

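```bash
cat > m.py <<'E'
from h import *
from scipy.optimize import least_squares
s=load('w1')
A=np.array([[260,37],[381,90],[209,178],[332,228],[150,354],[265,402],[87,523],[206,566]])/5+[235,0]
# params: buffer outer face mid x,y, yaw, gap
def pts(p):
    x,y,a,g=p[:4]; R=np.array([[np.cos(a),-np.sin(a)],[np.sin(a),np.cos(a)]])
    L=np.array([[-15,30],[15,30],[-15,0],[15,0],[-15,-g*1e3],[15,-g*1e3],[-15,-g*1e3-40],[15,-g*1e3-40]])/1e3
    return np.c_[L@R.T+[x,y],np.full(8,.075)]
f=lambda p:(w2px(s,pts(p))-A).ravel()
r=least_squares(f,[.52,.08,0,.03],x_scale=.01); print(r.x,np.degrees(r.x[2]),r.fun.round(2))
f4=lambda p:(w2px(s,np.c_[pts(p)[:,:2],np.full(8,.075+p[4])])-A).ravel()
r4=least_squares(f4,[.52,.08,0,.03,0],x_scale=.01); print('freez',r4.x,np.abs(r4.fun).max())
B=np.array([[564,197],[730,202],[566,233],[730,240],[580,332],[740,338],[578,366],[740,374]],float)
B=np.c_[205+(B[:,0]-500)/3.75,180+B[:,1]/5]
def sp(p,z=.081):
    x,y,a=p; R=np.array([[np.cos(a),-np.sin(a)],[np.sin(a),np.cos(a)]])
    L=np.array([[-30,6],[30,6],[-30,-6],[30,-6]])/1e3
    return np.c_[L@R.T+[x,y],np.full(4,z)]
for n,b in (('A',B[:4]),('B',B[4:])):
    q=least_squares(lambda p:(w2px(s,sp(p))-b).ravel(),[.54,-.15,.2],x_scale=.01); print(n,q.x,np.degrees(q.x[2]),q.fun.round(2))
E
python3 m.py
```

```text
[ 0.53045336  0.0896711  -0.06938185  0.03770042] -3.9752869630815892 [-0.4  -0.59  0.93 -0.38 -0.38  0.43 -0.05  0.66 -0.6  -0.26  0.61 -0.29
  0.09  0.12 -0.21  0.45]
freez [ 0.53102316  0.09182154 -0.0693483   0.03954462 -0.00906161] 0.5349459923389759
A [ 0.54152253 -0.13569667  0.25310137] 14.501640482603042 [-0.26 -0.47  0.68 -0.33 -0.73  0.57  0.31  0.29]
B [ 0.55658159 -0.17349129  0.24377426] 13.967236378933489 [-0.54 -0.46  0.54 -0.23 -0.07  0.46  0.07  0.27]
```

The gap comes out at about 37.7 mm, so both spacers are needed, leaving about 13.7 mm for the wedge. First I'll grasp spacer A, the nearer one.

Call:
{"method": "carry_out", "body": {
  "increments": [
    {"rotation": [0,0,-1.7],"translation": [0.4,-3.8,0],"grip": 1},
    {"rotation": [0,0,0],"translation": [0.5,-3.7,-1],"grip": 1},
    {"rotation": [0,0,0],"translation": [0,0,-4],"grip": 1},
    {"rotation": [0,0,0],"translation": [0,0,-4],"grip": 1},
    {"rotation": [0,0,0],"translation": [0,0,-4],"grip": 1},
    {"rotation": [0,0,0],"translation": [0,0,-3],"grip": 1},
    {"rotation": [0,0,0],"translation": [0,0,0],"grip": 1},
    {"rotation": [0,0,0],"translation": [0,0,0],"grip": 1}
  ]
}}

```text
time: 2.28
position: [0.5342, -0.1512, 0.1244]
ee_rot: [[-0.233, 0.972, 0.002], [0.972, 0.233, -0.013], [-0.013, -0.001, -1.0]]
contact_force: [0.5, 0.5, 0.5]
grip_width: 0.0881
```

Call:
{"method": "carry_out", "body": {
  "increments": [
    {"rotation": [0.7,0,0.8],"translation": [0.7,1.5,-1],"grip": 1},
    {"rotation": [0,0,0],"translation": [0,0,0],"grip": 1},
    {"rotation": [0,0,0],"translation": [0,0,0],"grip": 1}
  ]
}}

```text
time: 2.53
position: [0.5428, -0.1375, 0.118]
ee_rot: [[-0.244, 0.97, 0.006], [0.97, 0.244, -0.002], [-0.004, 0.006, -1.0]]
contact_force: [0.2, -0.8, 0.4]
grip_width: 0.0879
```

Run:
```python
from h import *
s=snap('wrist','w2'); st=state(); print(st['position'],st['ee_rot'].round(3).tolist())
i=cv2.imread('pics/w2.png'); cv2.imwrite('pics/w2b.png',cv2.resize(i,(800,600),interpolation=cv2.INTER_CUBIC))
```

```text
[ 0.54309007 -0.1368937   0.1182059 ] [[-0.245, 0.97, 0.007], [0.97, 0.245, -0.002], [-0.003, 0.006, -1.0]]
```

View pics/w2b.png

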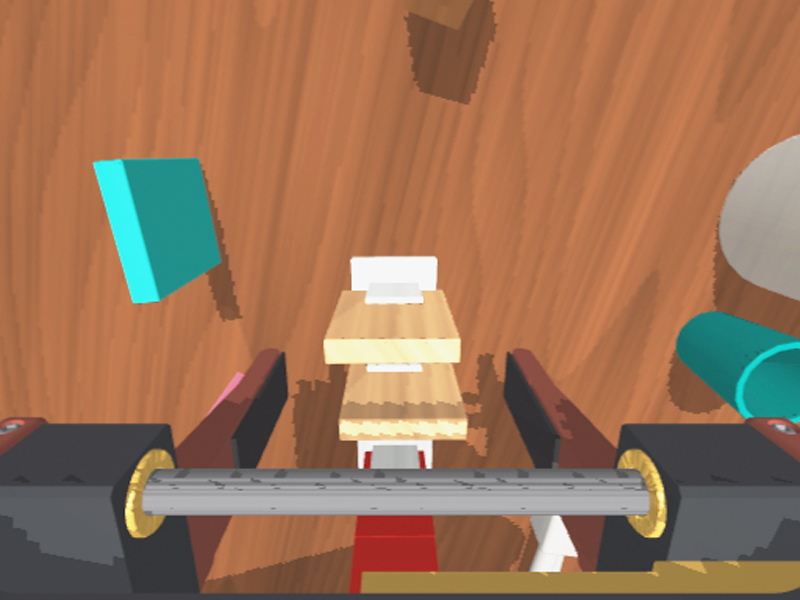

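Both spacer tops are clear: A spans (324–460, 340–362) and B spans (340–466, 418–440). I'll refine both.

Run:
```python
from h import *
s=load('w2')
for n,c in (('A',[(324,340),(460,339),(460,362),(325,363)]),('B',[(340,418.5),(466,418.5),(466,440),(340,440)])):
    P=np.array([px2w(s,u*.64,v*.64,.081) for u,v in c]); d=P[1]-P[0]
    print(n,P.mean(0).round(4),np.degrees(np.arctan2(d[1],d[0])).round(1),np.linalg.norm(d).round(4),np.linalg.norm(P[2]-P[1]).round(4))
```

```text
A [ 0.5411 -0.1355  0.081 ] 14.4 0.0592 0.0111
B [ 0.5557 -0.173   0.081 ] 13.9 0.0583 0.0117
```

Call:
{"method": "carry_out", "body": {
  "increments": [
    {"rotation": [0,0.3,0],"translation": [-0.2,0.15,-2.5],"grip": 1},
    {"rotation": [0,0,0],"translation": [0,0,-2.5],"grip": 1},
    {"rotation": [0,0,0],"translation": [0,0,-1],"grip": 1},
    {"rotation": [0,0,0],"translation": [0,0,0],"grip": 1},
    {"rotation": [0,0,0],"translation": [0,0,0],"grip": 1}
  ]
}}

```text
time: 3.0
position: [0.5464, -0.1357, 0.064]
ee_rot: [[-0.246, 0.969, 0.014], [0.969, 0.246, -0.006], [-0.009, 0.012, -1.0]]
contact_force: [-0.1, -0.9, 1.4]
grip_width: 0.088
```

Call:
{"method": "carry_out", "body": {
  "increments": [
    {"rotation": [0.3,0.7,0],"translation": [-0.5,0,-0.8],"grip": 1},
    {"rotation": [0,0,0],"translation": [0,0,0],"grip": 1},
    {"rotation": [0,0,0],"translation": [0,0,0],"grip": 1}
  ]
}}

```text
time: 3.25
position: [0.5428, -0.1359, 0.0585]
ee_rot: [[-0.246, 0.969, 0.005], [0.969, 0.246, -0.001], [-0.002, 0.004, -1.0]]
contact_force: [0.8, 0.3, -0.3]
grip_width: 0.0879
```

Now I'll close on it.

Call:
{"method": "carry_out", "body": {
  "grip_force": 20,
  "increments": [
    {"rotation": [0,0.2,0],"translation": [-0.15,0,-0.3],"grip": 0.5},
    {"rotation": [0,0,0],"translation": [0,0,0],"grip": 0},
    {"rotation": [0,0,0],"translation": [0,0,0],"grip": -0.5},
    {"rotation": [0,0,0],"translation": [0,0,0],"grip": -0.5},
    {"rotation": [0,0,0],"translation": [0,0,0],"grip": -0.5},
    {"rotation": [0,0,0],"translation": [0,0,0],"grip": -0.5}
  ]
}}

```text
time: 3.75
position: [0.542, -0.1365, 0.0569]
ee_rot: [[-0.245, 0.969, 0.003], [0.969, 0.245, -0.002], [-0.002, 0.003, -1.0]]
contact_force: [-1.2, 1.1, -0.4]
grip_width: 0.0598
```

Call:
{"method": "carry_out", "body": {
  "increments": [
    {"rotation": [0,0,0],"translation": [0,0,2],"grip": -0.5},
    {"rotation": [0,0,0],"translation": [0,0,3],"grip": -0.5},
    {"rotation": [0,0,0],"translation": [0,0,4],"grip": -0.5},
    {"rotation": [0,0,0],"translation": [0,0,2.5],"grip": -0.5},
    {"rotation": [0,0,-6],"translation": [-0.3,3.5,0.5],"grip": -0.5},
    {"rotation": [0,0,-6],"translation": [-0.3,4,0],"grip": -0.5},
    {"rotation": [0,0,-5],"translation": [-0.3,4,0],"grip": -0.5},
    {"rotation": [0,0,0],"translation": [-0.2,4,0],"grip": -0.5},
    {"rotation": [0,0,0],"translation": [0,2,0],"grip": -0.5},
    {"rotation": [0,0,0],"translation": [0,0,0],"grip": -0.5},
    {"rotation": [0,0,0],"translation": [0,0,0],"grip": -0.5}
  ]
}}

```text
time: 4.67
position: [0.5275, 0.0435, 0.1831]
ee_rot: [[0.067, 0.998, 0.005], [0.998, -0.067, 0.002], [0.002, 0.004, -1.0]]
contact_force: [0.4, -1.2, -0.5]
grip_width: 0.0599
```

Run:
```python
from h import *
s=snap('wrist','w3'); st=state(); print(st['position'],st['ee_rot'].round(3).tolist())
i=cv2.imread('pics/w3.png'); cv2.imwrite('pics/w3b.png',cv2.resize(i,(800,600),interpolation=cv2.INTER_CUBIC))
```

```text
[0.52752247 0.04344898 0.18313374] [[0.067, 0.998, 0.005], [0.998, -0.067, 0.002], [0.003, 0.004, -1.0]]
```

View pics/w3b.png

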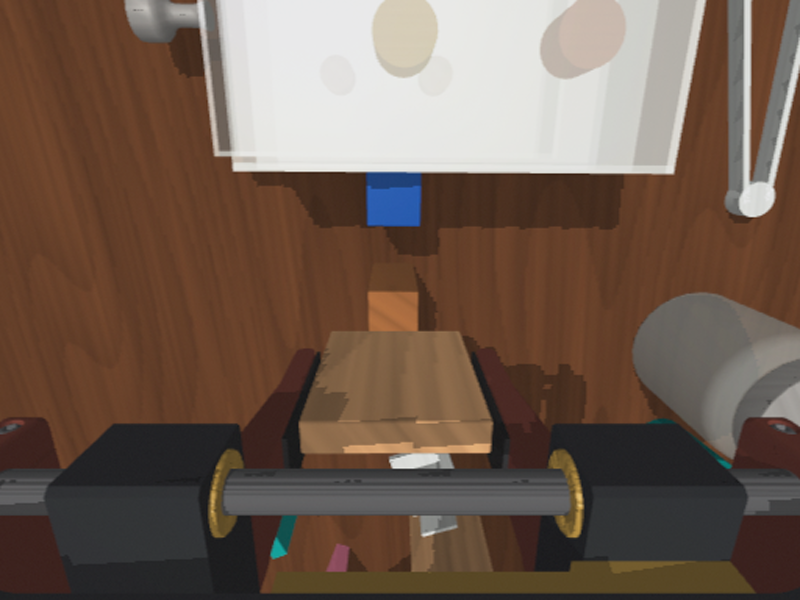

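Run:
```python
from h import *
s=load('w3'); T=np.array([.5275,.0434,.1831])
a=np.radians(-3.97); ex=np.array([np.cos(a),np.sin(a)]); ey=np.array([-np.sin(a),np.cos(a)])
for n,l,r,v,z in (('buf',367,421.5,226,.075),('post',368.5,418,291,.075),('botfront',329,460,331,.132),('topfront',300,490,420,.207),('topback',301,490,453,.207)):
    P=px2w(s,.64*l,.64*v,z);Q=px2w(s,.64*r,.64*v,z); m=(P+Q)/2; d=(m-T)[:2]
    print(n,m.round(4),'w',np.linalg.norm(P-Q).round(4),'rel tcp in org axes',(d@ex).round(4),(d@ey).round(4))
```

```text
buf [0.5304 0.0903 0.075 ] w 0.0306 rel tcp in org axes -0.0004 0.0469
post [0.5272 0.0523 0.075 ] w 0.0291 rel tcp in org axes -0.0009 0.0088
botfront [0.5276 0.0499 0.132 ] w 0.0612 rel tcp in org axes -0.0003 0.0065
topfront [0.5276 0.0507 0.207 ] w 0.0582 rel tcp in org axes -0.0004 0.0073
topback [0.5269 0.0388 0.207 ] w 0.0594 rel tcp in org axes -0.0003 -0.0046
```

Gap is 38.0 mm again, and the held spacer's front face is 7 mm ahead of the TCP. I'll advance 38 mm.

Call:
{"method": "carry_out", "body": {
  "increments": [
    {"rotation": [0,0,0],"translation": [0.1,1.5,-1],"grip": -0.5},
    {"rotation": [0,0,0],"translation": [0.1,1.5,-1.5],"grip": -0.5},
    {"rotation": [0,0,0],"translation": [0,0.6,-0.5],"grip": -0.5},
    {"rotation": [0,0,0],"translation": [0,0,0],"grip": -0.5},
    {"rotation": [0,0,0],"translation": [0,0,0],"grip": -0.5}
  ]
}}

```text
time: 5.13
position: [0.5309, 0.0717, 0.152]
ee_rot: [[0.077, 0.997, 0.004], [0.997, -0.077, -0.002], [-0.001, 0.004, -1.0]]
contact_force: [-0.2, -1.1, -0.9]
grip_width: 0.06
```

Call:
{"method": "carry_out", "body": {
  "increments": [
    {"rotation": [0,0.2,0.4],"translation": [-0.05,0.9,-1],"grip": -0.5},
    {"rotation": [0,0,0],"translation": [0,0,0],"grip": -0.5},
    {"rotation": [0,0,0],"translation": [0,0,0],"grip": -0.5}
  ]
}}

```text
time: 5.38
position: [0.5313, 0.0778, 0.1419]
ee_rot: [[0.074, 0.997, 0.001], [0.997, -0.074, -0.003], [-0.003, 0.001, -1.0]]
contact_force: [0.2, -0.3, 0.3]
grip_width: 0.0597
```

Call:
{"method": "carry_out", "body": {
  "increments": [
    {"rotation": [0.2,0,0.2],"translation": [-0.1,0.45,0],"grip": -0.5},
    {"rotation": [0,0,0],"translation": [0,0,0],"grip": -0.5},
    {"rotation": [0,0,0],"translation": [0,0,-1.5],"grip": -0.5},
    {"rotation": [0,0,0],"translation": [0,0,-1.5],"grip": -0.5},
    {"rotation": [0,0,0],"translation": [0,0,0],"grip": -0.5},
    {"rotation": [0,0,0],"translation": [0,0,0],"grip": -0.5}
  ]
}}

```text
time: 5.88
position: [0.5316, 0.0821, 0.1132]
ee_rot: [[0.071, 0.997, 0.005], [0.997, -0.071, 0.001], [0.001, 0.005, -1.0]]
contact_force: [0.1, -1.6, 0.3]
grip_width: 0.0597
```

Call:
{"method": "carry_out", "body": {
  "increments": [
    {"rotation": [0,0.3,0],"translation": [-0.1,-0.05,-1.2],"grip": -0.5},
    {"rotation": [0,0,0],"translation": [0,0,-1.2],"grip": -0.5},
    {"rotation": [0,0,0],"translation": [0,0,-1.2],"grip": -0.5},
    {"rotation": [0,0,0],"translation": [0,0,-1.0],"grip": -0.5},
    {"rotation": [0,0,0],"translation": [0,0,0],"grip": -0.5},
    {"rotation": [0,0,0],"translation": [0,0,0],"grip": -0.5}
  ]
}}

```text
time: 6.38
position: [0.531, 0.0814, 0.064]
ee_rot: [[0.071, 0.997, 0.001], [0.997, -0.071, 0.001], [0.001, 0.001, -1.0]]
contact_force: [-0.4, -0.7, -0.7]
grip_width: 0.0601
```

Call:
{"method": "carry_out", "body": {
  "increments": [
    {"rotation": [0,0,0],"translation": [0,0,-0.7],"grip": -0.5},
    {"rotation": [0,0,0],"translation": [0,0,-0.4],"grip": -0.5},
    {"rotation": [0,0,0],"translation": [0,0,-0.2],"grip": -0.5},
    {"rotation": [0,0,0],"translation": [0,0,0],"grip": -0.5}
  ]
}}

```text
time: 6.72
position: [0.5315, 0.0819, 0.0506]
ee_rot: [[0.071, 0.997, 0.002], [0.997, -0.071, 0.001], [0.001, 0.001, -1.0]]
contact_force: [-0.6, -0.1, 0.9]
grip_width: 0.06
```

Call:
{"method": "carry_out", "body": {
  "increments": [
    {"rotation": [0,0,0],"translation": [0,0,-0.15],"grip": -0.5},
    {"rotation": [0,0,0],"translation": [0,0,0],"grip": -0.5}
  ]
}}

```text
time: 6.88
position: [0.5318, 0.0821, 0.051]
ee_rot: [[0.071, 0.997, 0.002], [0.997, -0.071, 0.0], [0.0, 0.002, -1.0]]
contact_force: [-0.2, 0.3, -0.7]
grip_width: 0.06
```

Call:
{"method": "carry_out", "body": {
  "increments": [
    {"rotation": [0,0,0],"translation": [0,0,-0.3],"grip": -0.5},
    {"rotation": [0,0,0],"translation": [0,0,-0.3],"grip": -0.5}
  ]
}}

```text
time: 7.05
position: [0.5323, 0.0829, 0.0484]
ee_rot: [[0.071, 0.997, 0.004], [0.997, -0.071, -0.001], [-0.0, 0.004, -1.0]]
contact_force: [-11.3, -2.0, 31.2]
grip_width: 0.0603
```

Contact with the bar (31 N). I'll ease off and release.

Call:
{"method": "carry_out", "body": {
  "increments": [
    {"rotation": [0,0,0],"translation": [0,-0.05,0.15],"grip": -0.5},
    {"rotation": [0,0,0],"translation": [0,0,0],"grip": 0.6},
    {"rotation": [0,0,0],"translation": [0,0,0],"grip": 1},
    {"rotation": [0,0,0],"translation": [0,0,0],"grip": 1},
    {"rotation": [0,0,0],"translation": [0,0,0],"grip": 1},
    {"rotation": [0,0,0],"translation": [0,0,0],"grip": 1}
  ]
}}

```text
time: 7.55
position: [0.5331, 0.0827, 0.0505]
ee_rot: [[0.071, 0.997, 0.007], [0.997, -0.071, -0.0], [0.0, 0.007, -1.0]]
contact_force: [0.2, 0.4, 0.0]
grip_width: 0.0869
```

Call:
{"method": "carry_out", "body": {
  "increments": [
    {"rotation": [0,0.3,0],"translation": [0,0,2],"grip": 1},
    {"rotation": [0,0,0],"translation": [0,0,4],"grip": 1},
    {"rotation": [0,0,0],"translation": [0,0,4],"grip": 1},
    {"rotation": [0,0,6],"translation": [0.4,-3.8,1.5],"grip": 1},
    {"rotation": [0,0,6],"translation": [0.4,-4,0],"grip": 1},
    {"rotation": [0,0,5],"translation": [0.4,-4,0],"grip": 1},
    {"rotation": [0,0,0],"translation": [0.4,-4,0],"grip": 1},
    {"rotation": [0,0,0],"translation": [0.4,-4,0],"grip": 1},
    {"rotation": [0,0,0],"translation": [0.3,-3.5,-1],"grip": 1},
    {"rotation": [0,0,0],"translation": [0,0,0],"grip": 1},
    {"rotation": [0,0,0],"translation": [0,0,0],"grip": 1}
  ]
}}

```text
time: 8.47
position: [0.5534, -0.1589, 0.1595]
ee_rot: [[-0.245, 0.97, 0.001], [0.97, 0.245, -0.004], [-0.004, -0.0, -1.0]]
contact_force: [-0.5, 1.2, 0.0]
grip_width: 0.0882
```

Call:
{"method": "carry_out", "body": {
  "increments": [
    {"rotation": [0.2,0,0],"translation": [0.2,-1.4,0],"grip": 1},
    {"rotation": [0,0,0],"translation": [0,0,0],"grip": 1},
    {"rotation": [0,0,0],"translation": [0,0,-2],"grip": 1},
    {"rotation": [0,0,0],"translation": [0,0,-2],"grip": 1},
    {"rotation": [0,0,0],"translation": [0,0,0],"grip": 1},
    {"rotation": [0,0,0],"translation": [0,0,0],"grip": 1}
  ]
}}

```text
time: 8.97
position: [0.5556, -0.1673, 0.1185]
ee_rot: [[-0.248, 0.969, 0.001], [0.969, 0.248, 0.002], [0.002, 0.001, -1.0]]
contact_force: [0.5, 0.4, 0.4]
grip_width: 0.0878
```

Call:
{"method": "carry_out", "body": {
  "increments": [
    {"rotation": [0,0,0],"translation": [0,-0.65,-1.5],"grip": 1},
    {"rotation": [0,0,0],"translation": [0,0,-1.5],"grip": 1},
    {"rotation": [0,0,0],"translation": [0,0,-1.5],"grip": 1},
    {"rotation": [0,0,0],"translation": [0,0,-0.8],"grip": 1},
    {"rotation": [0,0,0],"translation": [0,0,0],"grip": 1},
    {"rotation": [0,0,0],"translation": [0,0,0],"grip": 1}
  ]
}}

```text
time: 9.47
position: [0.5592, -0.167, 0.07]
ee_rot: [[-0.255, 0.967, 0.007], [0.967, 0.255, 0.003], [0.001, 0.007, -1.0]]
contact_force: [0.4, -0.0, -0.1]
grip_width: 0.0876
```

Call:
{"method": "carry_out", "body": {
  "increments": [
    {"rotation": [-0.1,0.4,-0.5],"translation": [-0.3,-0.6,-0.8],"grip": 1},
    {"rotation": [0,0,0],"translation": [0,0,0],"grip": 1},
    {"rotation": [0,0,0],"translation": [0,0,0],"grip": 1}
  ]
}}

```text
time: 9.72
position: [0.5575, -0.1729, 0.064]
ee_rot: [[-0.247, 0.969, 0.002], [0.969, 0.247, -0.0], [-0.001, 0.002, -1.0]]
contact_force: [0.0, -0.8, 0.1]
grip_width: 0.0877
```

Call:
{"method": "carry_out", "body": {
  "increments": [
    {"rotation": [0,0.1,0],"translation": [-0.2,-0.05,-0.9],"grip": 1},
    {"rotation": [0,0,0],"translation": [0,0,0],"grip": 1},
    {"rotation": [0,0,0],"translation": [0,0,0],"grip": 0.5},
    {"rotation": [0,0,0],"translation": [0,0,0],"grip": 0},
    {"rotation": [0,0,0],"translation": [0,0,0],"grip": -0.5},
    {"rotation": [0,0,0],"translation": [0,0,0],"grip": -0.5},
    {"rotation": [0,0,0],"translation": [0,0,0],"grip": -0.5},
    {"rotation": [0,0,0],"translation": [0,0,0],"grip": -0.5}
  ]
}}

```text
time: 10.38
position: [0.5557, -0.1741, 0.0551]
ee_rot: [[-0.246, 0.969, 0.002], [0.969, 0.246, -0.001], [-0.001, 0.001, -1.0]]
contact_force: [-0.3, 0.2, 0.4]
grip_width: 0.0597
```

Call:
{"method": "carry_out", "body": {
  "increments": [
    {"rotation": [0,0,0],"translation": [0,0,2],"grip": -0.5},
    {"rotation": [0,0,0],"translation": [0,0,3],"grip": -0.5},
    {"rotation": [0,0,0],"translation": [0,0,4],"grip": -0.5},
    {"rotation": [0,0,0],"translation": [0,0,2.5],"grip": -0.5},
    {"rotation": [0,0,-6],"translation": [-0.4,3.5,0.5],"grip": -0.5},
    {"rotation": [0,0,-6],"translation": [-0.5,4,0],"grip": -0.5},
    {"rotation": [0,0,-5],"translation": [-0.5,4,0],"grip": -0.5},
    {"rotation": [0,0,0],"translation": [-0.5,4,0],"grip": -0.5},
    {"rotation": [0,0,0],"translation": [-0.5,4,0],"grip": -0.5},
    {"rotation": [0,0,0],"translation": [0,2,0],"grip": -0.5},
    {"rotation": [0,0,0],"translation": [0,0,0],"grip": -0.5},
    {"rotation": [0,0,0],"translation": [0,0,0],"grip": -0.5}
  ]
}}

```text
time: 11.38
position: [0.5272, 0.0478, 0.182]
ee_rot: [[0.066, 0.998, 0.005], [0.998, -0.066, 0.003], [0.003, 0.005, -1.0]]
contact_force: [0.5, -0.4, -0.5]
grip_width: 0.0602
```

Run:
```python
from h import *
s=snap('wrist','w4'); st=state(); print(st['position'],st['ee_rot'].round(3).tolist())
i=cv2.imread('pics/w4.png'); cv2.imwrite('pics/w4b.png',cv2.resize(i,(800,600),interpolation=cv2.INTER_CUBIC))
```

```text
[0.52736293 0.04761237 0.18204267] [[0.067, 0.998, 0.006], [0.998, -0.067, 0.003], [0.003, 0.005, -1.0]]
```

View pics/w4b.png

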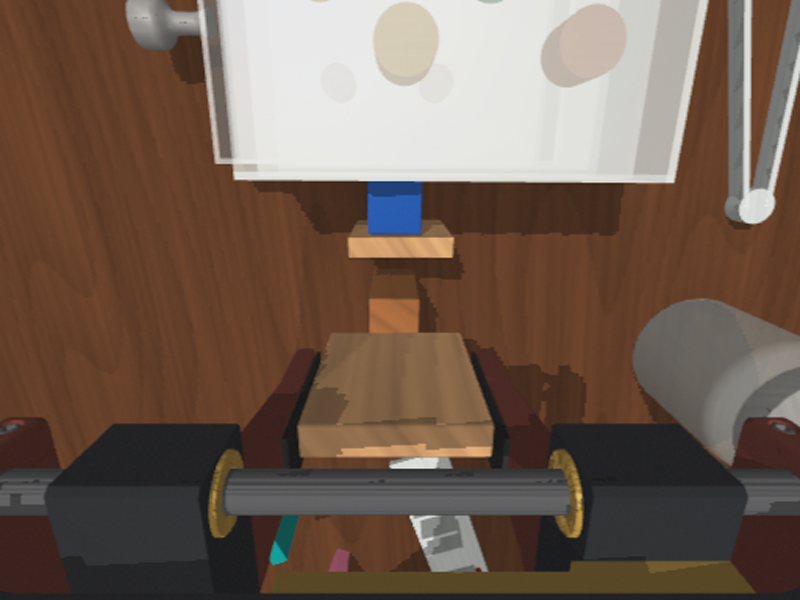

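Spacer A stands upright against the buffer, its top at (349–453, 237–257). The post's gap edge is at v=298, and the held B's front bottom edge is at v=333.

Run:
```python
from h import *
s=load('w4'); T=state()['position']
a=np.radians(-3.97); ex=np.array([np.cos(a),np.sin(a)]); ey=np.array([-np.sin(a),np.cos(a)])
for n,l,r,v,z in (('buf',368,422,234,.075),('Afront',349,453,236.5,.075),('Aback',349,453,257.5,.075),('post',369,419,298,.075),('botfront',329,461,333,.133),('topfront',299,493,424,.208),('topback',300,493,457,.208)):
    P=px2w(s,.64*l,.64*v,z);Q=px2w(s,.64*r,.64*v,z); m=(P+Q)/2; d=(m-T)[:2]
    print(n,m.round(4),'w',np.linalg.norm(P-Q).round(4),(d@ex).round(4),(d@ey).round(4))
```

```text
buf [0.5303 0.0902 0.075 ] w 0.0303 0.0 0.0427
Afront [0.5336 0.0886 0.075 ] w 0.0585 0.0034 0.0413
Aback [0.5329 0.0765 0.075 ] w 0.0594 0.0035 0.0292
post [0.5272 0.0526 0.075 ] w 0.0294 -0.0005 0.005
botfront [0.5276 0.054  0.133 ] w 0.061 -0.0002 0.0064
topfront [0.5276 0.0549 0.208 ] w 0.0585 -0.0003 0.0073
topback [0.527  0.0431 0.208 ] w 0.0597 -0.0001 -0.0045
```

Call:
{"method": "carry_out", "body": {
  "increments": [
    {"rotation": [0,0,0],"translation": [0.1,0.6,-1.5],"grip": -0.5},
    {"rotation": [0,0,0],"translation": [0,0.6,-1.5],"grip": -0.5},
    {"rotation": [0,0,0],"translation": [0,0,-1],"grip": -0.5},
    {"rotation": [0,0,0],"translation": [0,0,0],"grip": -0.5},
    {"rotation": [0,0,0],"translation": [0,0,0],"grip": -0.5}
  ]
}}

```text
time: 11.85
position: [0.53, 0.0516, 0.1406]
ee_rot: [[0.076, 0.997, 0.006], [0.997, -0.076, -0.0], [0.0, 0.006, -1.0]]
contact_force: [-0.0, -0.6, -0.4]
grip_width: 0.0599
```

Call:
{"method": "carry_out", "body": {
  "increments": [
    {"rotation": [0,0.3,0.4],"translation": [-0.15,0.7,0],"grip": -0.5},
    {"rotation": [0,0,0],"translation": [0,0,0],"grip": -0.5},
    {"rotation": [0,0,0],"translation": [0,0,0],"grip": -0.5}
  ]
}}

```text
time: 12.1
position: [0.5291, 0.0564, 0.1414]
ee_rot: [[0.073, 0.997, 0.001], [0.997, -0.073, -0.001], [-0.001, 0.001, -1.0]]
contact_force: [0.7, 0.5, -0.7]
grip_width: 0.0603
```

Call:
{"method": "carry_out", "body": {
  "increments": [
    {"rotation": [0,0,0.2],"translation": [-0.1,0.3,0],"grip": -0.5},
    {"rotation": [0,0,0],"translation": [0,0,0],"grip": -0.5},
    {"rotation": [0,0,0],"translation": [0,0,-1.3],"grip": -0.5},
    {"rotation": [0,0,0],"translation": [0,0,-1.2],"grip": -0.5},
    {"rotation": [0,0,0],"translation": [0,0,0],"grip": -0.5},
    {"rotation": [0,0,0],"translation": [0,0,0],"grip": -0.5}
  ]
}}

```text
time: 12.6
position: [0.5294, 0.06, 0.1177]
ee_rot: [[0.068, 0.998, 0.005], [0.998, -0.068, -0.001], [-0.001, 0.005, -1.0]]
contact_force: [0.1, -0.2, -1.0]
grip_width: 0.0605
```

Call:
{"method": "carry_out", "body": {
  "increments": [
    {"rotation": [0,0.3,0],"translation": [-0.1,-0.15,-1.0],"grip": -0.5},
    {"rotation": [0,0,0],"translation": [0,0,-1.2],"grip": -0.5},
    {"rotation": [0,0,0],"translation": [0,0,-1.2],"grip": -0.5},
    {"rotation": [0,0,0],"translation": [0,0,-1.0],"grip": -0.5},
    {"rotation": [0,0,0],"translation": [0,0,-0.4],"grip": -0.5},
    {"rotation": [0,0,0],"translation": [0,0,0],"grip": -0.5},
    {"rotation": [0,0,0],"translation": [0,0,0],"grip": -0.5}
  ]
}}

```text
time: 13.18
position: [0.5277, 0.0583, 0.064]
ee_rot: [[0.068, 0.998, -0.002], [0.998, -0.068, -0.001], [-0.001, -0.002, -1.0]]
contact_force: [0.7, 0.6, -0.6]
grip_width: 0.0596
```

Call:
{"method": "carry_out", "body": {
  "increments": [
    {"rotation": [0,0,0],"translation": [0.05,0.05,-0.7],"grip": -0.5},
    {"rotation": [0,0,0],"translation": [0,0,-0.4],"grip": -0.5},
    {"rotation": [0,0,0],"translation": [0,0,-0.3],"grip": -0.5},
    {"rotation": [0,0,0],"translation": [0,0,-0.2],"grip": -0.5},
    {"rotation": [0,0,0],"translation": [0,0,0],"grip": -0.5}
  ]
}}

```text
time: 13.6
position: [0.5292, 0.0594, 0.0489]
ee_rot: [[0.068, 0.998, 0.0], [0.998, -0.068, -0.001], [-0.001, 0.0, -1.0]]
contact_force: [-0.3, -0.3, -0.4]
grip_width: 0.0601
```

Call:
{"method": "carry_out", "body": {
  "increments": [
    {"rotation": [0,0,0],"translation": [0,0,-0.25],"grip": -0.5},
    {"rotation": [0,0,0],"translation": [0,0,-0.2],"grip": -0.5}
  ]
}}

```text
time: 13.77
position: [0.5296, 0.0597, 0.0476]
ee_rot: [[0.068, 0.998, 0.001], [0.998, -0.068, -0.003], [-0.003, 0.002, -1.0]]
contact_force: [-10.7, -1.7, 33.4]
grip_width: 0.0598
```

Contact again. I'll ease off, release and rise.

Call:
{"method": "carry_out", "body": {
  "increments": [
    {"rotation": [0,0,0],"translation": [0,0,0.12],"grip": -0.5},
    {"rotation": [0,0,0],"translation": [0,0,0],"grip": 0.6},
    {"rotation": [0,0,0],"translation": [0,0,0],"grip": 1},
    {"rotation": [0,0,0],"translation": [0,0,0],"grip": 1},
    {"rotation": [0,0,0],"translation": [0,0,0],"grip": 1},
    {"rotation": [0,0,0],"translation": [0,0,2],"grip": 1},
    {"rotation": [0,0,0],"translation": [0,0,4],"grip": 1},
    {"rotation": [0,0,0],"translation": [0,0,4],"grip": 1},
    {"rotation": [0,0,0],"translation": [0,0,4],"grip": 1},
    {"rotation": [0,0,0],"translation": [0,0,4],"grip": 1},
    {"rotation": [0,0,0],"translation": [0,0,0],"grip": 1}
  ]
}}

```text
time: 14.68
position: [0.526, 0.0599, 0.2326]
ee_rot: [[0.066, 0.998, -0.007], [0.998, -0.066, -0.002], [-0.002, -0.006, -1.0]]
contact_force: [1.0, -0.4, -0.2]
grip_width: 0.088
```

Call:
{"method": "carry_out", "body": {
  "increments": [
    {"rotation": [0,0,6],"translation": [0.5,-4,0.5],"grip": 1},
    {"rotation": [0,0,6],"translation": [0.6,-4,0.5],"grip": 1},
    {"rotation": [0,0,6],"translation": [0.6,-4,0.5],"grip": 1},
    {"rotation": [0,0,0],"translation": [0.6,-4,0.5],"grip": 1},
    {"rotation": [0,0,0],"translation": [0.6,-4,0.5],"grip": 1},
    {"rotation": [0,0,0],"translation": [0,-1.5,0],"grip": 1},
    {"rotation": [0,0,0],"translation": [0,0,0],"grip": 1},
    {"rotation": [0,0,0],"translation": [0,0,0],"grip": 1}
  ]
}}

```text
time: 15.35
position: [0.5555, -0.1617, 0.2604]
ee_rot: [[-0.262, 0.965, 0.001], [0.965, 0.262, -0.003], [-0.003, 0.001, -1.0]]
contact_force: [0.9, -0.1, 0.4]
grip_width: 0.0876
```

Run:
```python
from h import *
s=snap('wrist','w5'); st=state(); print(st['position'],st['ee_rot'].round(3).tolist())
i=cv2.imread('pics/w5.png'); cv2.imwrite('pics/w5b.png',cv2.resize(i,(800,600),interpolation=cv2.INTER_CUBIC))
```

```text
[ 0.55531633 -0.16123309  0.26022195] [[-0.263, 0.965, 0.001], [0.965, 0.263, -0.003], [-0.003, 0.0, -1.0]]
```

View pics/w5b.png

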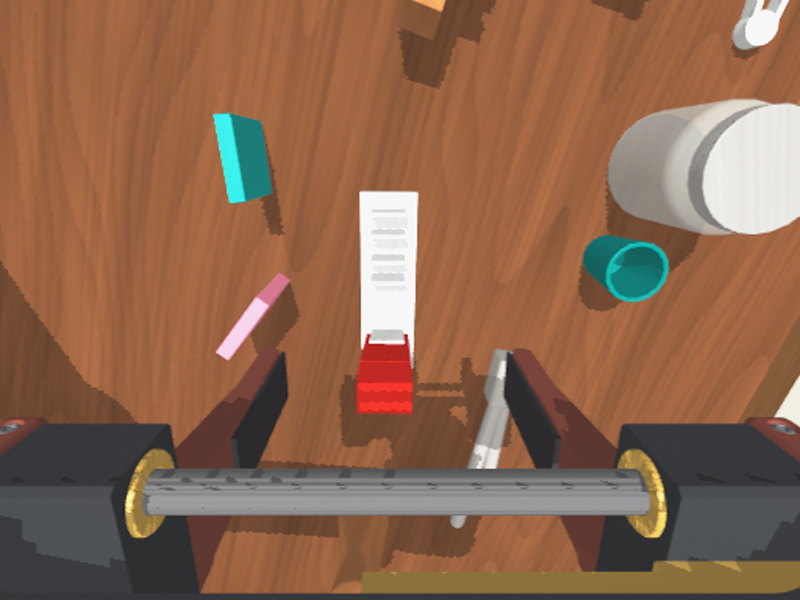

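The wedge top is at (357–413, 382–413), and both rack slots are empty.

Run:
```python
from h import *
s=load('w5')
for z in (.122,.128,.134):
    P=np.array([px2w(s,u*.64,v*.64,z) for u,v in [(357,382),(412,382),(413,413),(357,413)]]); d=P[1]-P[0]
    print(z,P.mean(0).round(4),np.degrees(np.arctan2(d[1],d[0])).round(1),np.linalg.norm(d).round(4),np.linalg.norm(P[2]-P[3]).round(4),np.linalg.norm(P[2]-P[1]).round(4))
```

```text
0.122 [ 0.5695 -0.2415  0.122 ] 15.2 0.0387 0.0404 0.025
0.128 [ 0.5687 -0.238   0.128 ] 15.2 0.0379 0.0395 0.0245
0.134 [ 0.5679 -0.2345  0.134 ] 15.2 0.0371 0.0387 0.024
```

Call:
{"method": "carry_out", "body": {
  "increments": [
    {"rotation": [0,0,-0.8],"translation": [0.6,-3.8,0],"grip": 1},
    {"rotation": [0,0,0],"translation": [0.6,-3.3,0],"grip": 1},
    {"rotation": [0,0,0],"translation": [0,0,-3],"grip": 1},
    {"rotation": [0,0,0],"translation": [0,0,-3],"grip": 1},
    {"rotation": [0,0,0],"translation": [0,0,-2.5],"grip": 1},
    {"rotation": [0,0,0],"translation": [0,0,0],"grip": 1},
    {"rotation": [0,0,0],"translation": [0,0,0],"grip": 1}
  ]
}}

```text
time: 15.98
position: [0.5712, -0.2171, 0.1736]
ee_rot: [[-0.269, 0.963, 0.005], [0.963, 0.269, 0.002], [0.0, 0.005, -1.0]]
contact_force: [1.1, 0.3, 0.9]
grip_width: 0.0878
```

Call:
{"method": "carry_out", "body": {
  "increments": [
    {"rotation": [0,0.2,-1.2],"translation": [-0.2,-2.4,-1.5],"grip": 1},
    {"rotation": [0,0,0],"translation": [0,0,0],"grip": 1},
    {"rotation": [0,0,0],"translation": [0,0,0],"grip": 1}
  ]
}}

```text
time: 16.23
position: [0.572, -0.2355, 0.1622]
ee_rot: [[-0.256, 0.967, 0.005], [0.967, 0.256, 0.003], [0.002, 0.006, -1.0]]
contact_force: [0.1, 1.0, 1.1]
grip_width: 0.0878
```

Call:
{"method": "carry_out", "body": {
  "increments": [
    {"rotation": [0,0.3,-0.5],"translation": [-0.2,-0.7,-2],"grip": 1},
    {"rotation": [0,0,0],"translation": [0,0,-2],"grip": 1},
    {"rotation": [0,0,0],"translation": [0,0,-1],"grip": 1},
    {"rotation": [0,0,0],"translation": [0,0,0],"grip": 1},
    {"rotation": [0,0,0],"translation": [0,0,0],"grip": 1}
  ]
}}

```text
time: 16.65
position: [0.5747, -0.2391, 0.1189]
ee_rot: [[-0.252, 0.968, 0.009], [0.968, 0.252, 0.0], [-0.002, 0.009, -1.0]]
contact_force: [-1.3, -0.8, -0.2]
grip_width: 0.0877
```

Call:
{"method": "carry_out", "body": {
  "increments": [
    {"rotation": [0,0.5,0],"translation": [-0.55,-0.3,-1.2],"grip": 1},
    {"rotation": [0,0,0],"translation": [0,0,0],"grip": 1},
    {"rotation": [0,0,0],"translation": [0,0,0],"grip": 1}
  ]
}}

```text
time: 16.9
position: [0.5706, -0.2417, 0.1091]
ee_rot: [[-0.254, 0.967, 0.004], [0.967, 0.254, -0.001], [-0.002, 0.003, -1.0]]
contact_force: [-0.4, 0.6, 0.3]
grip_width: 0.0877
```

Call:
{"method": "carry_out", "body": {
  "grip_force": 40,
  "increments": [
    {"rotation": [0,0.2,0],"translation": [-0.1,0,-0.35],"grip": 1},
    {"rotation": [0,0,0],"translation": [0,0,0],"grip": 0.4},
    {"rotation": [0,0,0],"translation": [0,0,0],"grip": 0},
    {"rotation": [0,0,0],"translation": [0,0,0],"grip": -0.5},
    {"rotation": [0,0,0],"translation": [0,0,0],"grip": -0.8},
    {"rotation": [0,0,0],"translation": [0,0,0],"grip": -0.8},
    {"rotation": [0,0,0],"translation": [0,0,0],"grip": -0.8},
    {"rotation": [0,0,0],"translation": [0,0,0],"grip": -0.8},
    {"rotation": [0,0,0],"translation": [0,0,0],"grip": -0.8}
  ]
}}

```text
time: 17.65
position: [0.57, -0.2421, 0.1068]
ee_rot: [[-0.253, 0.967, 0.001], [0.967, 0.253, -0.002], [-0.002, 0.001, -1.0]]
contact_force: [-0.0, -0.3, -0.9]
grip_width: 0.0402
```

Call:
{"method": "carry_out", "body": {
  "increments": [
    {"rotation": [0,0,0],"translation": [0,0,2],"grip": -0.8},
    {"rotation": [0,0,0],"translation": [0,0,4],"grip": -0.8},
    {"rotation": [0,0,0],"translation": [0,0,4],"grip": -0.8},
    {"rotation": [0,0,0],"translation": [0,0,2],"grip": -0.8},
    {"rotation": [0,0,-6],"translation": [-0.6,4,0],"grip": -0.8},
    {"rotation": [0,0,-6],"translation": [-0.6,4,0],"grip": -0.8},
    {"rotation": [0,0,-6],"translation": [-0.6,4,0],"grip": -0.8},
    {"rotation": [0,0,0],"translation": [-0.6,4,0],"grip": -0.8},
    {"rotation": [0,0,0],"translation": [-0.6,4,0],"grip": -0.8},
    {"rotation": [0,0,0],"translation": [-0.6,4,0],"grip": -0.8},
    {"rotation": [0,0,0],"translation": [0,3,0],"grip": -0.8},
    {"rotation": [0,0,0],"translation": [0,0,0],"grip": -0.8}
  ]
}}

```text
time: 18.65
position: [0.5271, 0.0353, 0.2319]
ee_rot: [[0.081, 0.997, 0.003], [0.997, -0.081, 0.001], [0.002, 0.003, -1.0]]
contact_force: [-0.0, 0.5, -0.4]
grip_width: 0.0397
```

Call:
{"method": "carry_out", "body": {
  "increments": [
    {"rotation": [0,0,0],"translation": [0,0,0],"grip": -0.8},
    {"rotation": [0,0,0],"translation": [0,0,0],"grip": -0.8}
  ]
}}

```text
time: 18.82
position: [0.5267, 0.0373, 0.2321]
ee_rot: [[0.076, 0.997, 0.003], [0.997, -0.076, 0.001], [0.001, 0.003, -1.0]]
contact_force: [-0.1, -0.9, -1.2]
grip_width: 0.0401
```

Run:
```python
from h import *
s=snap('wrist','w6'); st=state(); print(st['position'],st['ee_rot'].round(3).tolist())
i=cv2.imread('pics/w6.png'); cv2.imwrite('pics/w6b.png',cv2.resize(i,(800,600),interpolation=cv2.INTER_CUBIC))
```

```text
[0.52674529 0.0365984  0.23204743] [[0.077, 0.997, 0.003], [0.997, -0.077, 0.001], [0.001, 0.003, -1.0]]
```

View pics/w6b.png

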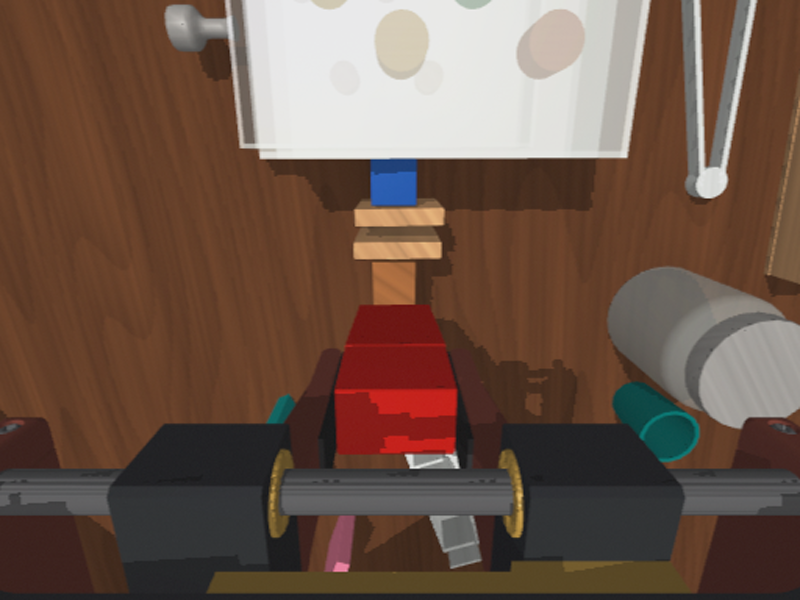

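Run:
```python
from h import *
s=load('w6'); T=state()['position']
a=np.radians(-3.97); ex=np.array([np.cos(a),np.sin(a)]); ey=np.array([-np.sin(a),np.cos(a)])
for n,l,r,v,z in (('Afront',355,444,207,.075),('Aback',355,444,226,.075),('Bfront',354,441,242,.075),('Bback',354,441,259,.075),('post',373,415,262,.075),('tipfront',361,430,305,.1312),('topfront',335,457,390,.2472),('topback',336,457,453,.2472)):
    P=px2w(s,.64*l,.64*v,z);Q=px2w(s,.64*r,.64*v,z); m=(P+Q)/2; d=(m-T)[:2]
    print(n,m.round(4),'w',np.linalg.norm(P-Q).round(4),(d@ex).round(4),(d@ey).round(4))
```

```text
Afront [0.5338 0.0889 0.075 ] w 0.0589 0.0034 0.0527
Aback [0.5329 0.0764 0.075 ] w 0.0597 0.0033 0.0401
Bfront [0.5307 0.0657 0.075 ] w 0.059 0.0019 0.0293
Bback [0.5298 0.0539 0.075 ] w 0.0597 0.0019 0.0175
post [0.5273 0.052  0.075 ] w 0.0289 -0.0005 0.0154
tipfront [0.5271 0.0397 0.1312] w 0.0397 0.0002 0.0031
topfront [0.5276 0.0499 0.2472] w 0.0392 -0.0001 0.0133
topback [0.5259 0.026  0.2472] w 0.0408 -0.0001 -0.0106
```

Call:
{"method": "carry_out", "body": {
  "increments": [
    {"rotation": [0,0,0.4],"translation": [0.1,1.6,-1],"grip": -0.8},
    {"rotation": [0,0,0],"translation": [0,1.6,-1.5],"grip": -0.8},
    {"rotation": [0,0,0],"translation": [0,0.3,-0.7],"grip": -0.8},
    {"rotation": [0,0,0],"translation": [0,0,0],"grip": -0.8},
    {"rotation": [0,0,0],"translation": [0,0,0],"grip": -0.8}
  ]
}}

```text
time: 19.28
position: [0.5297, 0.0632, 0.1987]
ee_rot: [[0.082, 0.997, 0.003], [0.997, -0.082, -0.002], [-0.002, 0.003, -1.0]]
contact_force: [0.9, -0.7, -0.7]
grip_width: 0.0399
```

Call:
{"method": "carry_out", "body": {
  "increments": [
    {"rotation": [0.1,0.2,0.7],"translation": [0,0.75,-0.8],"grip": -0.8},
    {"rotation": [0,0,0],"translation": [0,0,0],"grip": -0.8},
    {"rotation": [0,0,0],"translation": [0,0,0],"grip": -0.8}
  ]
}}

```text
time: 19.53
position: [0.5307, 0.0676, 0.1907]
ee_rot: [[0.074, 0.997, 0.0], [0.997, -0.074, -0.002], [-0.002, 0.0, -1.0]]
contact_force: [0.8, -0.5, 0.5]
grip_width: 0.0398
```

Call:
{"method": "carry_out", "body": {
  "increments": [
    {"rotation": [0.1,0,0.3],"translation": [-0.1,0.25,-0.3],"grip": -0.8},
    {"rotation": [0,0,0],"translation": [0,0,0],"grip": -0.8},
    {"rotation": [0,0,0],"translation": [0,0,0],"grip": -0.8}
  ]
}}

```text
time: 19.78
position: [0.53, 0.0695, 0.188]
ee_rot: [[0.069, 0.998, 0.001], [0.998, -0.069, 0.0], [0.0, 0.001, -1.0]]
contact_force: [1.1, 0.2, -0.7]
grip_width: 0.0397
```

Call:
{"method": "carry_out", "body": {
  "increments": [
    {"rotation": [0,0,0],"translation": [0,0.07,-0.4],"grip": -0.8},
    {"rotation": [0,0,0],"translation": [0,0,-0.4],"grip": -0.8},
    {"rotation": [0,0,0],"translation": [0,0,-0.4],"grip": -0.8},
    {"rotation": [0,0,0],"translation": [0,0,0],"grip": -0.8},
    {"rotation": [0,0,0],"translation": [0,0,0],"grip": -0.8}
  ]
}}

```text
time: 20.2
position: [0.53, 0.0702, 0.175]
ee_rot: [[0.069, 0.998, 0.002], [0.998, -0.069, -0.0], [-0.0, 0.002, -1.0]]
contact_force: [0.4, -0.1, -0.3]
grip_width: 0.0399
```

Run:
```python
from h import *
s=snap('wrist','w7'); st=state(); print(st['position'],st['ee_rot'].round(3).tolist(),st['contact_force'])
i=cv2.imread('pics/w7.png')[90:300,160:340]; cv2.imwrite('pics/w7b.png',cv2.resize(i,None,fx=2.8,fy=2.8,interpolation=cv2.INTER_CUBIC))
```

```text
[0.5299558  0.0701356  0.17496403] [[0.069, 0.998, 0.001], [0.998, -0.069, -0.0], [-0.0, 0.001, -1.0]] [ 0.2517549   0.65713062 -0.61701911]
```

View pics/w7b.png

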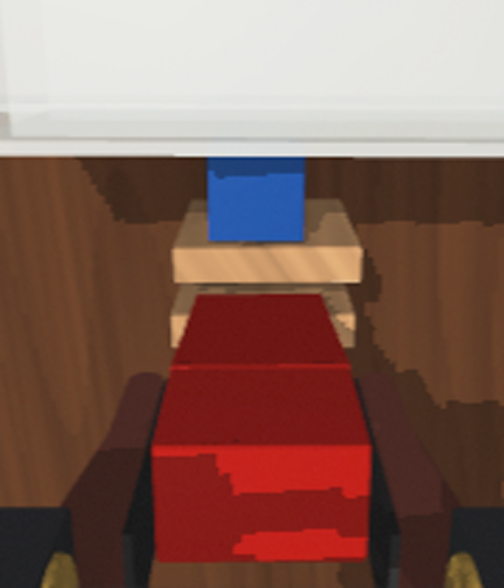

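The tip is between the spacers: A's back edge is at v=283, the tip front at 294, and B's front edge at 312. I'll shift about 1 mm toward +y and push down.

Call:
{"method": "carry_out", "body": {
  "increments": [
    {"rotation": [0,0,0],"translation": [0,0.12,0],"grip": -0.8},
    {"rotation": [0,0,0],"translation": [0,0,-0.5],"grip": -0.8},
    {"rotation": [0,0,0],"translation": [0,0,-0.5],"grip": -0.8},
    {"rotation": [0,0,0],"translation": [0,0,-0.4],"grip": -0.8},
    {"rotation": [0,0,0],"translation": [0,0,0],"grip": -0.8}
  ]
}}

```text
time: 20.67
position: [0.5302, 0.0716, 0.1599]
ee_rot: [[0.069, 0.998, 0.002], [0.998, -0.069, -0.0], [0.0, 0.002, -1.0]]
contact_force: [-0.5, -0.3, -0.9]
grip_width: 0.0394
```

Call:
{"method": "carry_out", "body": {
  "grip_force": 60,
  "increments": [
    {"rotation": [0,0,0],"translation": [0,0,-0.4],"grip": -0.8},
    {"rotation": [0,0,0],"translation": [0,0,-0.4],"grip": -0.8},
    {"rotation": [0,0,0],"translation": [0,0,-0.4],"grip": -0.8},
    {"rotation": [0,0,0],"translation": [0,0,0],"grip": -0.8}
  ]
}}

```text
time: 21.0
position: [0.53, 0.0715, 0.1462]
ee_rot: [[0.069, 0.998, 0.001], [0.998, -0.069, -0.0], [-0.0, 0.001, -1.0]]
contact_force: [-0.2, 0.4, -0.7]
grip_width: 0.0392
```

Call:
{"method": "carry_out", "body": {
  "increments": [
    {"rotation": [0,0,0],"translation": [0,0,-0.3],"grip": -0.8},
    {"rotation": [0,0,0],"translation": [0,0,-0.3],"grip": -0.8},
    {"rotation": [0,0,0],"translation": [0,0,-0.3],"grip": -0.8}
  ]
}}

```text
time: 21.25
position: [0.5305, 0.071, 0.1372]
ee_rot: [[0.07, 0.998, 0.003], [0.998, -0.07, -0.001], [-0.001, 0.003, -1.0]]
contact_force: [-3.4, -1.7, 17.1]
grip_width: 0.0401
```

Call:
{"method": "carry_out", "body": {
  "increments": [
    {"rotation": [0,0,0],"translation": [0,0,-0.3],"grip": -0.8},
    {"rotation": [0,0,0],"translation": [0,0,-0.3],"grip": -0.8}
  ]
}}

```text
time: 21.42
position: [0.5315, 0.0713, 0.1355]
ee_rot: [[0.07, 0.998, 0.005], [0.998, -0.07, -0.003], [-0.002, 0.005, -1.0]]
contact_force: [-13.0, -3.8, 41.1]
grip_width: 0.0399
```

Call:
{"method": "carry_out", "body": {
  "increments": [
    {"rotation": [0,0,0],"translation": [-0.05,0,-0.2],"grip": -0.8},
    {"rotation": [0,0,0],"translation": [0,0,-0.2],"grip": -0.8},
    {"rotation": [0,0,0],"translation": [0,0,-0.2],"grip": -0.8}
  ]
}}

```text
time: 21.67
position: [0.5313, 0.0713, 0.1356]
ee_rot: [[0.071, 0.997, 0.008], [0.997, -0.071, -0.006], [-0.006, 0.008, -1.0]]
contact_force: [-7.8, -2.4, 22.5]
grip_width: 0.0401
```

Run:
```python
from h import *
for k in range(4):
    s=snap('wrist' if k else 'scene','e%d'%k); st=state(); print(st['time'],st['position'].round(4),st['contact_force'].round(1),st['grip_width'])
a=cv2.imread('pics/e0.png')[130:260,190:390]; b=cv2.imread('pics/e3.png')
cv2.imwrite('pics/eb.png',np.vstack([cv2.resize(a,(410,266),interpolation=cv2.INTER_CUBIC),cv2.resize(b,(410,308))]))
```

```text
21.7167 [0.5313 0.0713 0.1356] [-6.7 -2.3 21.6] 0.03977411156609955
21.7667 [0.5313 0.0714 0.1356] [-7.9 -1.8 21.7] 0.03953611734816917
21.8167 [0.5313 0.0713 0.1356] [-7.6 -2.3 22.5] 0.039665495877171116
21.8667 [0.5313 0.0713 0.1356] [-7.6 -1.5 22.5] 0.03981774298352278
```

View pics/eb.png

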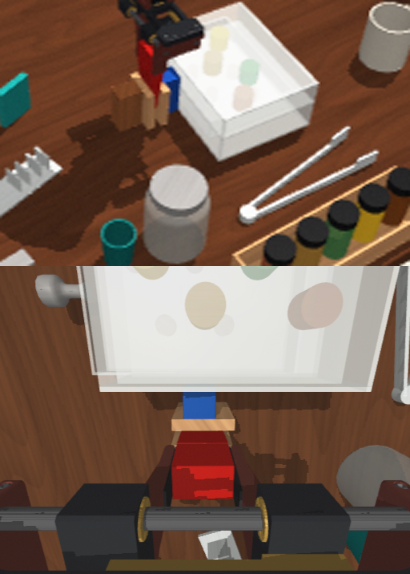

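The pictures show the wedge upright and jammed between the two standing spacers, with a steady 22 N push at rest. I'll hand it in.

```bash
python3 -c "
from rig import *
print(close_job()); s=state(); print(s['time'],s['position'],s['contact_force'])"
```

```text
the job is handed in; nothing more can be done
None
the job is handed in; nothing more can be done
```

The wedge is jammed upright between the two spacers, and the job was handed in at about 22 s with the arm still gripping and pressing. No verdict was reported.

- **Packing:** The gap measured 37.7 to 38.1 mm, so I used both spacers, A against the buffer and B against the post. That leaves about 14 mm for the wedge.
- **Wedge:** The tip stopped at about z = 0.035 m, roughly 40 mm below the top of the gap. At the last readings it was at rest with a steady upward force of about 22 N, gripped at 40 mm opening with the grip set to 60 N. The tool was within about 0.6° of vertical.
- **Last pictures:** Both spacers stood upright in the gap. None of the bystanders in view looked moved.
- **Small discrepancies:** Spacer A stands about 3 mm and B about 2 mm off centre along x, inside the 15 mm allowed. There was also a steady sideways force of about 8 N on the tool. I could not measure the force on each side of the wedge directly; I judge it jammed from the vertical force and because it stopped moving.
- **Peak force:** The push reached 41 N vertically for a moment while jamming the wedge. It went through the fingers, not the gripper's body, and is well under the 120 N wrist limit.

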